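# Release the cam lock and push the tip-box slide home

## Task

The slide that carries the tip box is blocked by an eccentric cam in front of its nose. First push the cam's lever round with the fingertips until the cam's low point faces the slide (the lever then points straight away from the slide), and only then push the slide by its upright end plate, with the tip box on it, fully forward against its end stops. Lift nothing, leave the tip box seated in the slide, and do not disturb the tube stand, the bottle or the timer.

Things in the scene. Friction and masses are not known exactly. Their poses are not given: they have to be found in the camera images.
- loader: Fixed aluminium base plate of the slide fixture, 270 x 140 x 12 mm, from x = -205 to +65 mm and y = -70 to +70 mm. Origin on its underside (on the worktop), straight below the cam's pivot; +x is the slide's forward direction, z up. Two low end stops (top at z = 26 mm) at x = -41 to -29 mm, y = +-46 to +-66 mm meet the slide's front wall when it is fully home.
- cam (a joint): Angle of the cam about its upright pivot (the loader's z axis), rad, counter-clockwise from above, -1.2 to 2.2; starts between 1.2 and 1.9. At 0 the lever points along the loader's +x and the low point faces the slide. No stop or click there; the slide gets fully home only with the cam within about 0.45 rad of 0. Stiff friction (0.35 N m, about 4 N at the post); stays where left.
- cam_disc (a point): Centre of the top face of the eccentric steel disc: radius 34 mm, z = 14 to 30 mm, this point 20 mm from the pivot towards the lever, so the edge lies 14 mm (low point, opposite the lever) to 54 mm (high point, under the lever) from the pivot. Moves with the cam.
- lever_post (a point): Centre of the top of the black upright round post at the lever's end: 18 mm diameter, 85 mm from the pivot, free from z = 38 to 88 mm above the worktop. Below it is the flat lever bar, 18 mm wide, z = 30 to 38 mm. Moves with the cam.
- slide (a joint): Travel of the slide forward along the loader's +x, 0 (as it starts) to 0.046 m (fully home, a hard stop). Friction about 3 N and some damping; stays where it is left.
- nose (a point): Middle of the front face of the slide's flat steel nose, 64 mm wide, z = 16 to 30 mm, which the cam blocks; at x = -62 mm in the loader's frame at travel 0. Moves with the slide.
- push_face (a point): Middle of the rear face (facing the loader's -x) of the aluminium plate that stands upright at the slide's rear end: 80 mm wide, 8 mm thick, z = 18 to 80 mm above the worktop; this point at z = 52 mm, and x = -190 mm in the loader's frame at travel 0. Push here along the loader's +x. Moves with the slide.
- nest (a point): Middle of the grey slide's deck (95 x 134 mm, top at z = 26 mm, rim to z = 38 mm), where the middle of the tip box's underside belongs. Moves with the slide.
- tips: Loose clear tip box with yellow tips, 85 x 122 x 64 mm, 0.15 kg, seated in the slide's rim with 1 to 2 mm of play; its top is 90 mm above the worktop. Origin in the middle of its underside, z up, its 122 mm side across the slide.
- stand: Bystander: clear acrylic tube stand, 60 x 138 x 85 mm, loose, on the right. Origin in the middle of its underside.
- bottle: Bystander: square white-capped media bottle, 68 x 68 x 168 mm, loose, on the left. Origin in the middle of its underside.
- timer: Bystander: white bench timer, 62 x 68 x 22 mm, loose, front left. Origin in the middle of its underside.
Things that resemble listed ones, but are neither listed nor needed, are in the scene too. What is shaped like the tips but blue or purple is not meant.

How it is judged:
By the outcome, as a careful person would: the job done as asked, in the order asked, and still so for the second after the job is handed in, with the robot touching nothing.
It also fails if it takes over 48 s, if anything falls off the work surface, if the arm or the gripper's body presses on something with over 40 N, if the wrist force passes 120 N, or if a joint passes its speed limit or range.

## Robot

A 6-joint arm with a two-finger parallel gripper is mounted at the origin on a cart in front of the work surface, level with it; the furniture and walls round the work are solid. World frame = base frame: x ahead of the robot, y to its left, z up, the work surface at z = 0. Lengths are in mm, angles in rad, forces in N, time in s.
With the tool pointing down it reaches from about 300 to 875 mm from the base axis. Payload 6.4 kg.
Tool frame: the origin (TCP) lies midway between the tips of the shut fingers; the grasp point (between the pads) lies pinch_z behind it (pinch_z is the distance from the TCP to the grasp point, in mm); z points along the fingers, y is the line along which they close (so a half turn about z gives the same grasp; the last joint's range is limited). The gripper opens to 85 mm and grips with 20 to 120 N. Pads are 22 mm wide; open, the fingers measure 114 mm over their backs; the gripper's body (76 mm by 85 mm) begins 54 mm behind the grasp point. The pads swing forward as they close: fully open they stand 13 mm farther back than shut.
Start: joints at [1.065, 0.181, 1.607, -0, 1.354, -0.206], TCP at [169.802, 549.371, 192.388] pointing down, gripper open.
Joint ranges: [-2.99, 2.99], [-0.89, 2.07], [0.3, 2.58], [-1.14, 4.28], [0, 2.63], [-3.12, 3.12]. Speed limits (rad/s): [2.57, 2.57, 3.01, 3.14, 3.14, 3.14].

## Interface

Orientations are given as a unit quaternion [x, y, z, w].
In Python, from station import read_state, get_image, hand_in, pinch_z gives the robot as it stands.
- The arm moves only by the shell command python3 -m handwheel 'ROWS' [FORCE]. ROWS is JSON, a list of rows, each a list of 7 numbers: the opening in per cent of the stroke, from 0 (shut) to 100 (fully open), then the shift along the tool's x, y, z each as a share of 0.3 m, from -1 to 1, then the turn, a rotation vector about the tool's x, y, z each as a share of 360 degrees, from -1 to 1. In form: [[grip, x, y, z, wx, wy, wz], ...]. A call has 1 to 20 rows; each row is the pose to reach, as a shift and turn from the pose commanded when the call began, along the tool's axes at that moment, turning the shorter way round; what a row does not reach only later rows make up. A row lasts 1/10 s, in which the tool goes at most 50 mm and 8.59 degrees, less where a joint would pass 70% of its speed; a pose out of reach is approached as far as the arm can. A call with a number of a shift or a turn outside -1 to 1 is refused whole. A call with a gripper value outside its range is refused whole. The fingers move at their own pace and stop on an object; FORCE is the grip in N (left out, the last holds). Time passes only in rows, so rows that repeat a pose let the fingers close. It gives the time, the measured TCP pose, the force, the opening and the grip force at its end, in the units of the state.
- read_state(): the state, without advancing time (a new reading comes with each control period).
- get_image(name): name is "side" or "top"; returns a dict with "pixels" (420x560x3 uint8, blue, green, red), "K" (3x3 intrinsics, pixels), "camera_from_world" (4x4, takes a point from world to camera coordinates). Camera axes: x right, y up, looking along -z (the intrinsics and any distortion apply to the point x, -y, -z); pixel columns grow to the right and rows downward; lengths in mm; the calibration is good to about 2 mm. A picture is of the moment at which its call begins. There is no depth.
- hand_in(): hands the job in; it is judged then, once.
The state is a dict: "time_s": time; "joint_pos": joint angles; "dq": joint speeds; "effort": joint torques, N m; "position": TCP position; "eef_rot": TCP orientation; "contact_force": force on the tool from outside, world axes, zero at the start; "wrist_torque": the same for the moment, N m; "width": finger opening in mm; "grasp_force": force on a finger pad.
Only numpy, scipy, OpenCV 4.12 (cv2) and the standard library are available. Lean on these libraries where they do the work, as an engineer would, in place of code of your own. Each camera call takes 0.05 s, during which the arm holds its last target. There are 200 camera calls.

## Working session

There is one attempt and no reset: what is moved stays moved. The work goes in short steps, Python scripts to look and compute and a shell command to move; the robot and the scene stay as the last step left them, time stands still between calls to the robot, and variables do not carry over. Pictures are saved under pics/ and viewed, at most 11 in all, crops included, and the job is handed in when it is done.

```bash
mkdir -p pics
python3 - <<'E'
from station import *
import cv2,numpy as np,json
s=read_state()
print(s['time_s'],s['position'],s['eef_rot'],s['width'],pinch_z if not callable(pinch_z) else pinch_z())
for n in('side','top'):
    g=get_image(n);cv2.imwrite(f'pics/{n}1.png',np.array(g['pixels']));print(n,np.array(g['K']).round(1).tolist(),np.array(g['camera_from_world']).round(4).tolist(),[k for k in g])
E
ls
```

```text
0.0 [169.47287261 548.78493103 191.48352249] [ 1.49310198e-01  9.88790004e-01 -8.31251850e-04 -3.20068884e-04] 85.29844121327996 18.700000000000003
side [[454.9, 0.0, 281.9], [0.0, 454.9, 207.2], [0.0, 0.0, 1.0]] [[0.902, -0.4315, -0.0158, -498.5023], [0.2083, 0.4028, 0.8913, -199.3042], [-0.3782, -0.8072, 0.4532, -1362.6968], [0.0, 0.0, 0.0, 1.0]] ['pixels', 'K', 'camera_from_world']
top [[452.2, 0.0, 277.7], [0.0, 452.2, 210.9], [0.0, 0.0, 1.0]] [[-0.0841, -0.9965, -0.001, 27.7621], [0.9699, -0.0821, 0.2292, -567.0648], [-0.2285, 0.0183, 0.9734, -1347.3131], [0.0, 0.0, 0.0, 1.0]] ['pixels', 'K', 'camera_from_world']
pics
```

View pics/side1.png

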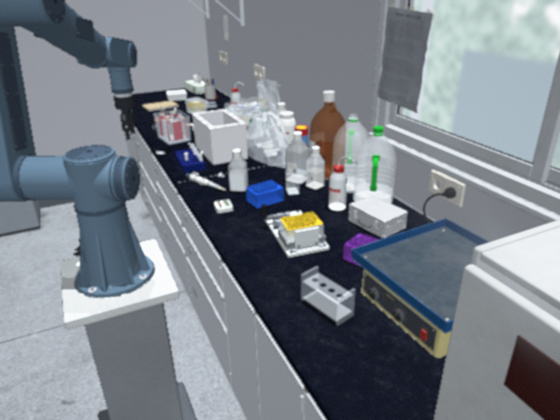

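View pics/top1.png

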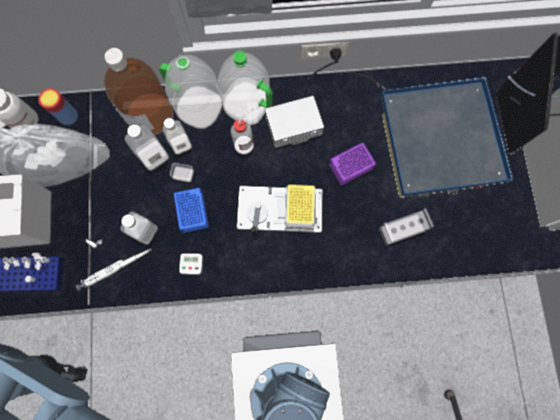

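The top view shows the loader at about (280,208), with the yellow tip box at (301,205), the cam disc at (257,210) and the lever pointing toward the robot. The lookalikes are the blue box (190,210), the purple box (353,163) and the white box (295,122). I choose the yellow box on the slide. The bystanders are the stand (406,226), the bottle (139,228) and the timer (190,264). Next is a close crop.

Run:
```python
import cv2,numpy as np
a=cv2.imread('pics/top1.png')[175:245,225:335];b=cv2.imread('pics/side1.png')[200:262,255:340]
a=cv2.resize(a,None,fx=7,fy=7,interpolation=cv2.INTER_CUBIC)
cv2.imwrite('pics/c1.png',a)
```

```text
(no output)
```

View pics/c1.png

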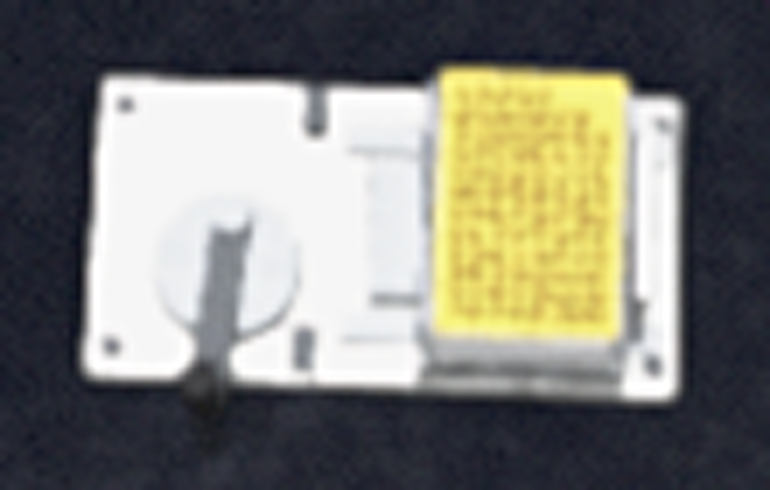

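The crop shows the base plate's corners at (102,75), (685,97), (680,402) and (82,380). The cam pivot is near (230,225), the black post near (206,400), and the yellow box is seated on the slide. I'll fit the pose from these.

```bash
cat > h.py <<'E'
import numpy as np,cv2
from scipy.optimize import least_squares
from scipy.spatial.transform import Rotation as R
def proj(g,P):
    T=np.array(g['camera_from_world']);c=np.atleast_2d(P)@T[:3,:3].T+T[:3,3]
    c=c*[1,-1,-1];p=c@np.array(g['K']).T;return p[:,:2]/p[:,2:]
def back(g,uv,z):
    T=np.array(g['camera_from_world']);o=-T[:3,:3].T@T[:3,3]
    d=np.linalg.inv(np.array(g['K']))@[*uv,1];d=T[:3,:3].T@(d*[1,-1,-1]);return o+d*(z-o[2])/d[2]
def l2w(q,P):
    P=np.atleast_2d(P);c,s=np.cos(q[2]),np.sin(q[2])
    return np.c_[q[0]+c*P[:,0]-s*P[:,1],q[1]+s*P[:,0]+c*P[:,1],P[:,2]]
E
python3 - <<'E'
from h import *
from station import *
g=get_image('top')
f=lambda u:(np.array(u)+.5)/7-.5+[225,175]
L=np.array([[65,-70,12],[-205,-70,12],[-205,70,12],[65,70,12]]);uv=f([[102,75],[685,97],[680,402],[82,380]])
r=least_squares(lambda q:(proj(g,l2w(q,L))-uv).ravel(),[500,50,1.5])
q=r.x;print(q.round(4),r.fun.round(2))
T=np.array(g['camera_from_world']);print('cam',-T[:3,:3].T@T[:3,3])
inv=lambda P:(proj(g,P)-[225,175]+.5)*7-.5
for a in(1.3,1.5,1.7,1.9):
  print(a,inv(l2w(q,[[85*np.cos(a),85*np.sin(a),z] for z in(38,88)])).round(0).tolist())
print('pivot',inv(l2w(q,[[0,0,38]])),'pf',l2w(q,[-190,0,52]),'tips',inv(l2w(q,[-137,0,90])))
for n,u,z in(('stand',(406,224),60),('bottle',(130,220),168),('timer',(190,264),22),('blue',(190,210),40),('purple',(353,163),50),('sbottle',(242,125),120)):print(n,back(g,u,z).round(0))
E
```

```text
[596.1772  40.6527   1.4475] [ 0.53  0.95 -0.68  0.87 -0.7  -0.81  0.85 -0.87]
cam [ 244.5069957     5.73228613 1441.44690991]
1.3 [[175.0, 392.0], [168.0, 371.0]]
1.5 [[212.0, 400.0], [206.0, 379.0]]
1.7 [[249.0, 400.0], [245.0, 379.0]]
1.9 [[286.0, 393.0], [283.0, 372.0]]
pivot [[234.11424774 218.0049216 ]] pf [[ 572.81331679 -147.90534109   52.        ]] tips [[539.7313193  201.34184215]]
stand [ 493. -415.   60.]
bottle [552. 408. 168.]
timer [430. 268.  22.]
blue [600. 258.  40.]
purple [ 709. -277.   50.]
sbottle [841.  69. 120.]
```

```bash
cat >> h.py <<'E'
Q=np.array([596.2,40.7,1.4475])
def row(s,P,yaw):
    """share row from state s to world point P with tool y at world yaw (rad), tool pointing down"""
    R0=R.from_quat(s['eef_rot']);d=R0.inv().apply(np.array(P)-s['position'])/300
    c,n=np.cos(yaw),np.sin(yaw);Rt=R.from_matrix(np.array([[-n,c,0],[c,n,0],[0,0,-1]]).T if 0 else np.c_[[-n,c,0],[c,n,0],[0,0,-1]])
    return np.r_[d,(R0.inv()*Rt).as_rotvec()/(2*np.pi)].round(4).tolist()
def post(a,z,rr=85):return l2w(Q,[rr*np.cos(a),rr*np.sin(a),z])[0]
E
python3 - <<'E'
from h import *;from station import *
s=read_state();yaw=Q[2]+1.5-np.pi/2
print(post(1.5,150));print(row(s,post(1.5,150),yaw))
E
```

```text
[512.79603828  57.09448595 150.        ]
[-1.5773, -1.2283, 0.1402, -0.0002, -0.0001, -0.0168]
```

```bash
python3 -m handwheel '[[100,-0.8,-0.62,0,0,0,-0.017],[100,-0.8,-0.62,0,0,0,-0.017],[100,-0.8,-0.62,0,0,0,-0.017],[100,-0.8,-0.62,0,0,0,-0.017],[100,-0.8,-0.62,0,0,0,-0.017],[100,-0.8,-0.62,0,0,0,-0.017],[100,-0.8,-0.62,0,0,0,-0.017],[100,-0.8,-0.62,0,0,0,-0.017]]'
python3 - <<'E'
from h import *;from station import *
s=read_state();yaw=Q[2]+1.5-np.pi/2
print(s['joint_pos'],row(s,post(1.5,150),yaw))
E
```

```text
time_s: 0.95
position: [344.8, 299.8, 192.3]
eef_rot: [0.098, 0.995, 0.0, -0.0]
contact_force: [0.3, 0.5, 1.0]
width: 85.5
grasp_force: 0.0
[ 4.54717518e-01 -9.21494314e-02  1.89108034e+00  3.21520878e-04
  1.34288607e+00 -9.19456537e-01] [-0.7074, -0.684, 0.1407, 0.0, -0.0001, -0.0004]
```

```bash
python3 -m handwheel '[[100,-0.7,-0.68,0.14,0,0,0],[100,-0.7,-0.68,0.14,0,0,0],[100,-0.7,-0.68,0.14,0,0,0],[100,-0.7,-0.68,0.14,0,0,0],[100,-0.7,-0.68,0.14,0,0,0],[100,-0.7,-0.68,0.14,0,0,0],[100,-0.7,-0.68,0.14,0,0,0],[100,-0.7,-0.68,0.14,0,0,0]]'
python3 - <<'E'
from h import *;from station import *
s=read_state();yaw=Q[2]+1.5-np.pi/2
print(s['joint_pos'],row(s,post(1.5,50),yaw))
g=get_image('side')
p=proj(g,[post(1.5,38),post(1.5,88),post(0,88),*l2w(Q,[[65,70,12],[65,-70,12],[-205,-70,12],[-205,70,12],[-190,0,52]])]);x0,y0=p.min(0).astype(int)-15;x1,y1=p.max(0).astype(int)+15
print((p-[x0,y0]).round(1)*7)
cv2.imwrite('pics/s2.png',cv2.resize(g['pixels'][y0:y1,x0:x1],None,fx=7,fy=7,interpolation=cv2.INTER_CUBIC));print(x1-x0,y1-y0)
E
```

```text
time_s: 1.75
position: [510.9, 61.3, 149.7]
eef_rot: [0.096, 0.995, 0.0, -0.001]
contact_force: [0.0, -0.1, -0.0]
width: 85.3
grasp_force: 0.0
[-1.12058042e-01  9.06016447e-02  1.79874680e+00  7.72723644e-04
  1.25408017e+00 -1.49000766e+00] [-0.0096, -0.0128, 0.3322, 0.0001, -0.0003, 0.0002]
[[114.1 290.5]
 [110.6 200.2]
 [224.7 111.3]
 [110.6 279.3]
 [364.  236.6]
 [570.5 489.3]
 [282.1 546. ]
 [417.2 425.6]]
96 93
```

View pics/s2.png

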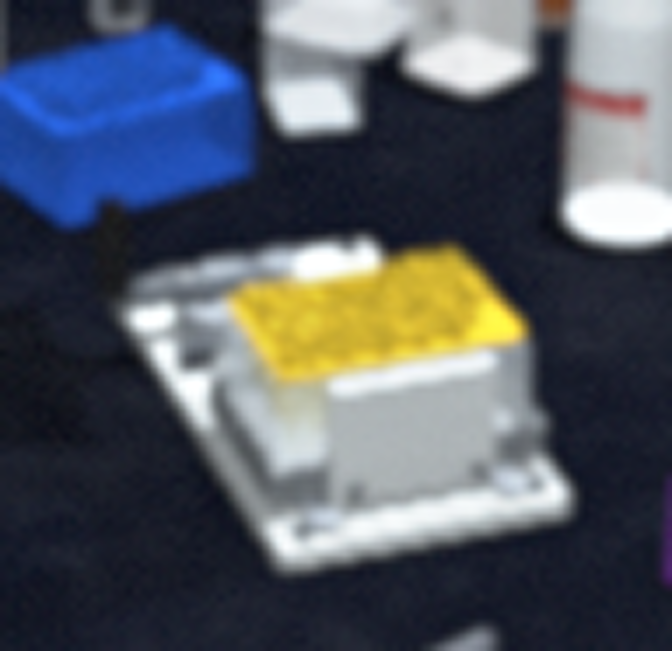

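The post is at about (112,245) in this crop, as predicted. The plate's near corner sits about 3 px lower than predicted, at (280,570). The gripper isn't visible above the post, so I'll check a full view.

Run:
```python
from h import *;from station import *
s=read_state();print(s['position'],s['joint_pos'])
g=get_image('side');t=get_image('top');print(proj(g,s['position']),proj(t,s['position']))
im=np.hstack([g['pixels'][60:300,120:400],t['pixels'][110:350,140:420]])
cv2.imwrite('pics/f3.png',cv2.resize(im,(800,343)))
```

```text
[510.5155147   61.96384661 149.89294976] [-1.10814326e-01  8.94474749e-02  1.79951134e+00  7.07338989e-04
  1.25415375e+00 -1.49012666e+00]
[[262.02850447 187.84433965]] [[251.23325761 225.5311421 ]]
```

View pics/f3.png

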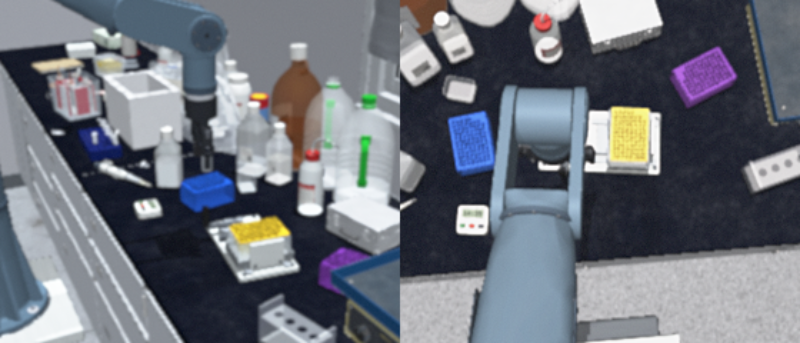

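The view shows the gripper over the cam at composite pixel (560,155), open and clear of the neighbours. The lower plate corners I picked were bottom edges, so the fit is good to about 1 mm. I'll descend over the post.

```bash
python3 -m handwheel '[[100,-0.01,-0.015,0.08,0,0,0],[100,-0.01,-0.015,0.16,0,0,0],[100,-0.01,-0.015,0.22,0,0,0],[100,-0.01,-0.015,0.28,0,0,0],[100,-0.01,-0.015,0.33,0,0,0],[100,-0.01,-0.015,0.33,0,0,0],[100,-0.01,-0.015,0.33,0,0,0]]'
python3 -m handwheel '[[38,0,0,0,0,0,0],[38,0,0,0,0,0,0],[38,0,0,0,0,0,0],[38,0,0,0,0,0,0],[38,0,0,0,0,0,0],[38,0,0,0,0,0,0],[38,0,0,0,0,0,0],[38,0,0,0,0,0,0]]' 20
python3 - <<'E'
from h import *;from station import *
s=read_state();print(s['time_s'],s['position'],s['contact_force'],s['width'])
for a in(1.35,1.2,1.0,.8,.6,.4,.2,0,-.1):print(a,row(s,post(a,50),Q[2]+a-np.pi/2))
E
```

```text
time_s: 2.6
position: [513.0, 56.5, 51.9]
eef_rot: [0.095, 0.995, 0.0, 0.0]
contact_force: [0.4, -0.1, 0.9]
width: 85.6
grasp_force: 0.0
time_s: 3.4
position: [513.2, 55.3, 51.4]
eef_rot: [0.096, 0.995, -0.0, -0.0]
contact_force: [-0.7, -0.0, 0.6]
width: 32.4
grasp_force: 0.0
3.4 [513.21243594  55.27316877  51.35661784] [-0.71934021 -0.01053609  0.60252475] 32.39646362831607
1.35 [-0.0007, 0.048, 0.0045, -0.0, -0.0, 0.024]
1.2 [-0.0102, 0.0894, 0.0045, -0.0, -0.0, 0.0479]
1.0 [-0.0323, 0.1415, 0.0045, -0.0, -0.0, 0.0797]
0.8 [-0.0643, 0.1882, 0.0045, -0.0, -0.0, 0.1116]
0.6 [-0.1049, 0.2275, 0.0045, -0.0, -0.0, 0.1434]
0.4 [-0.1526, 0.258, 0.0045, -0.0, -0.0, 0.1752]
0.2 [-0.2053, 0.2785, 0.0045, -0.0, -0.0, 0.2071]
0 [-0.2611, 0.288, 0.0045, -0.0, -0.0, 0.2389]
-0.1 [-0.2894, 0.2886, 0.0045, -0.0, -0.0, 0.2548]
```

```bash
python3 -m handwheel '[[38,0,0.034,0,0,0,0.016],[38,-0.004,0.062,0,0,0,0.032],[38,-0.01,0.089,0,0,0,0.048],[38,-0.02,0.116,0,0,0,0.064],[38,-0.032,0.142,0,0,0,0.08],[38,-0.047,0.166,0,0,0,0.096],[38,-0.064,0.188,0,0,0,0.112],[38,-0.064,0.188,0,0,0,0.112]]'
python3 - <<'E'
from h import *;from station import *
s=read_state();print(s['time_s'],s['position'],s['contact_force'],s['width'],s['joint_pos'])
for a in(.7,.6,.5,.4,.3,.2,.1,0,-.08):print(a,row(s,post(a,50),Q[2]+a-np.pi/2))
E
```

```text
time_s: 4.2
position: [543.5, 107.4, 51.4]
eef_rot: [0.434, 0.901, 0.0, 0.0]
contact_force: [-0.3, -0.4, -0.2]
width: 32.3
grasp_force: 0.0
4.2 [543.47880539 107.41983148  51.42694059] [-0.26619053 -0.41451186 -0.22071418] 32.255462099375784 [-1.92092841e-02  3.03775599e-01  1.76851214e+00  1.25012301e-04
  1.06876411e+00 -6.93103473e-01]
0.7 [-0.0014, 0.026, 0.0048, 0.0001, 0.0, 0.0155]
0.6 [-0.0056, 0.054, 0.0048, 0.0001, 0.0, 0.0314]
0.5 [-0.0125, 0.0815, 0.0048, 0.0001, 0.0, 0.0473]
0.4 [-0.0222, 0.1081, 0.0048, 0.0001, 0.0, 0.0632]
0.3 [-0.0344, 0.1337, 0.0048, 0.0001, 0.0, 0.0791]
0.2 [-0.0491, 0.1579, 0.0048, 0.0001, 0.0, 0.095]
0.1 [-0.0662, 0.1805, 0.0049, 0.0001, 0.0, 0.111]
0 [-0.0855, 0.2012, 0.0049, 0.0001, 0.0, 0.1269]
-0.08 [-0.1023, 0.2164, 0.0049, 0.0001, 0.0, 0.1396]
```

Contact force is about zero, so I need to check whether the post moved.

Run:
```python
from h import *;from station import *
g=get_image('side')
a=cv2.resize(g['pixels'][150:245,230:330],None,fx=6,fy=6,interpolation=cv2.INTER_CUBIC);cv2.imwrite('pics/s4.png',cv2.convertScaleAbs(a,alpha=1.3,beta=20))
print(((proj(g,[post(1.5,60),post(.8,38),post(.8,88),post(0,60),l2w(Q,[0,0,38])[0]])-[230,150])*6).round())
```

```text
[[205. 371.]
 [219. 359.]
 [216. 284.]
 [301. 293.]
 [347. 386.]]
```

View pics/s4.png

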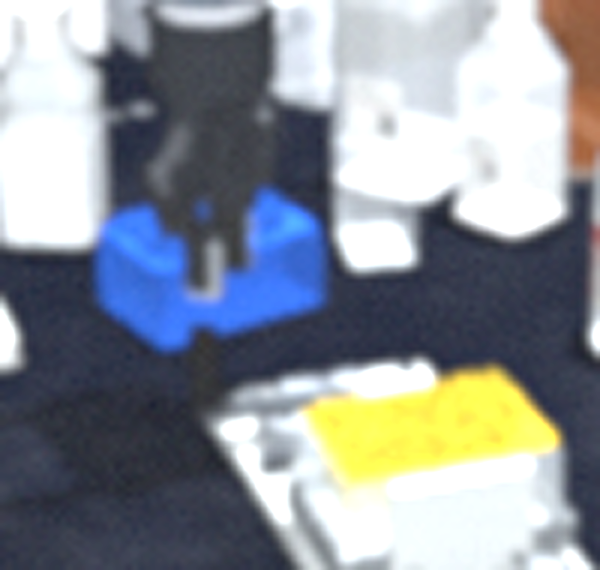

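The post is still at (205,365), so it hasn't moved. The fingertips show at (207,295) and (240,265), about 8 px higher than the reported TCP implies. I'll check the top view to find the offset.

Run:
```python
from h import *;from station import *
g=get_image('top');s=read_state();p=s['position']
print(((proj(g,[p,p+[0,0,35],post(1.5,88)])-[200,170])*7).round())
a=cv2.resize(g['pixels'][170:250,200:310],None,fx=7,fy=7,interpolation=cv2.INTER_CUBIC);cv2.imwrite('pics/t5.png',cv2.convertScaleAbs(a,alpha=1.5,beta=30))
```

```text
[[266. 370.]
 [259. 354.]
 [378. 411.]]
```

View pics/t5.png

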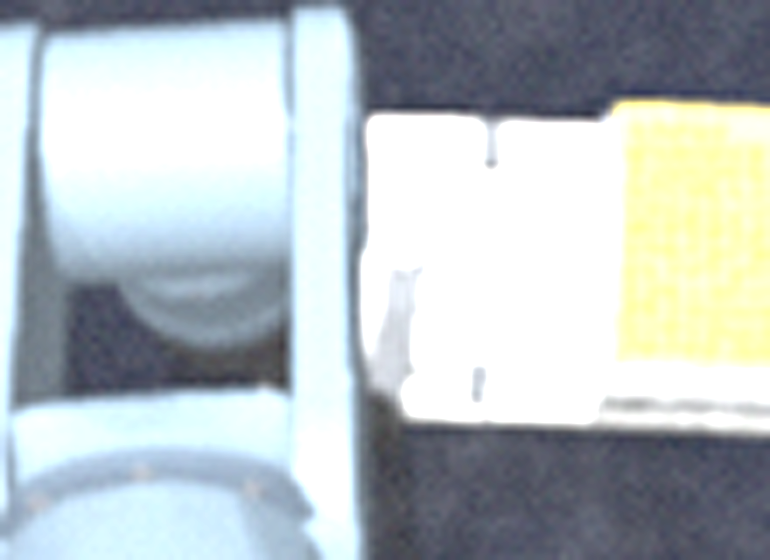

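Run:
```python
from h import *;from station import *
g=get_image('side');s=read_state();p=s['position'];R0=R.from_quat(s['eef_rot']);y=R0.apply([0,1,0])
pr=lambda P:((proj(g,P)-[230,150])*6).round().tolist()
for dz in(0,10,20,30,40):print(dz,pr([p+16*y+[0,0,dz],p-16*y+[0,0,dz]]))
for z in(50,60,70,80,90):print(z,back(g,(230+223/6,150+281/6),z).round(),p.round())
print(pr([post(1.5,38),post(1.5,88)]))
```

```text
0 [[230.0, 329.0], [205.0, 351.0]]
10 [[229.0, 314.0], [204.0, 336.0]]
20 [[229.0, 299.0], [204.0, 320.0]]
30 [[228.0, 284.0], [203.0, 305.0]]
40 [[228.0, 269.0], [203.0, 290.0]]
50 [579. 182.  50.] [542. 107.  51.]
60 [571. 162.  60.] [542. 107.  51.]
70 [563. 143.  70.] [542. 107.  51.]
80 [555. 124.  80.] [542. 107.  51.]
90 [546. 105.  90.] [542. 107.  51.]
[[206.0, 405.0], [203.0, 328.0]]
```

The side sight line puts the fingertips at about z = 88, not the reported 51, while xy agrees. The fingers passed over the post. I'll lift, go back above the post, and descend to a reported z of about 22, which is clear of everything under either height.

```bash
python3 -m handwheel '[[100,0,0,-0.1,0,0,0],[100,0,0,-0.2,0,0,0],[100,0,0,-0.2,0,0,0],[100,0,0,-0.2,0,0,0]]'
python3 - <<'E'
from h import *;from station import *
s=read_state();print(row(s,post(1.5,110),Q[2]+1.5-np.pi/2))
E
```

```text
time_s: 4.75
position: [543.2, 106.7, 112.0]
eef_rot: [0.433, 0.901, 0.0, 0.001]
contact_force: [0.0, -0.3, -0.2]
width: 85.0
grasp_force: 0.0
[-0.0658, -0.1824, 0.0066, 0.0001, 0.0002, -0.1117]
```

```bash
python3 -m handwheel '[[100,-0.066,-0.182,0,0,0,-0.112],[100,-0.066,-0.182,0,0,0,-0.112],[100,-0.066,-0.182,0,0,0,-0.112],[100,-0.066,-0.182,0,0,0,-0.112],[100,-0.066,-0.182,0,0,0,-0.112],[100,-0.066,-0.182,0,0,0,-0.112],[100,-0.066,-0.182,0,0,0,-0.112]]'
python3 -m handwheel '[[100,0,0,0.05,0,0,0],[100,0,0,0.1,0,0,0],[100,0,0,0.15,0,0,0],[100,0,0,0.2,0,0,0],[100,0,0,0.2,0,0,0]]'
python3 - <<'E'
from h import *;from station import *
s=read_state();print(s['position'],s['contact_force'],row(s,post(1.5,22),Q[2]+1.5-np.pi/2))
E
```

```text
time_s: 5.45
position: [511.7, 57.4, 110.3]
eef_rot: [0.098, 0.995, 0.0, -0.001]
contact_force: [-0.1, 0.1, 0.5]
width: 85.4
grasp_force: 0.0
time_s: 5.95
position: [510.2, 57.7, 48.9]
eef_rot: [0.097, 0.995, 0.0, -0.003]
contact_force: [0.5, 0.6, 0.2]
width: 85.3
grasp_force: 0.0
[510.21606312  57.69178687  48.92191061] [0.54948858 0.56940679 0.18912766] [-0.0093, -0.0003, 0.0897, -0.0001, -0.0008, -0.0001]
```

```bash
python3 -m handwheel '[[100,-0.008,0,0.03,0,0,0],[100,-0.008,0,0.06,0,0,0],[100,-0.008,0,0.09,0,0,0],[100,-0.008,0,0.09,0,0,0]]'
python3 -m handwheel '[[38,0,0,0,0,0,0],[38,0,0,0,0,0,0],[38,0,0,0,0,0,0],[38,0,0,0,0,0,0],[38,0,0,0,0,0,0],[38,0,0,0,0,0,0],[38,0,0,0,0,0,0]]' 20
python3 - <<'E'
from h import *;from station import *
g=get_image('side');s=read_state();p=s['position']
print(p,s['contact_force'],((proj(g,[p,post(1.5,38),post(1.5,88)])-[230,150])*6).round().tolist())
a=cv2.resize(g['pixels'][150:245,230:330],None,fx=6,fy=6,interpolation=cv2.INTER_CUBIC);cv2.imwrite('pics/s6.png',cv2.convertScaleAbs(a,alpha=1.6,beta=30))
for a in(1.35,1.2,):print(a,row(s,post(a,22),Q[2]+a-np.pi/2))
E
```

```text
time_s: 6.35
position: [513.8, 57.1, 23.0]
eef_rot: [0.096, 0.995, 0.0, -0.001]
contact_force: [-0.4, -0.1, 0.5]
width: 85.6
grasp_force: 0.0
time_s: 7.05
position: [515.0, 57.0, 24.5]
eef_rot: [0.096, 0.995, -0.0, 0.0]
contact_force: [1.0, 0.2, -0.7]
width: 32.2
grasp_force: 0.0
[514.93923936  56.97437682  24.41097603] [0.88394379 0.39970876 0.51991315] [[210.0, 425.0], [206.0, 405.0], [203.0, 328.0]]
1.35 [0.0039, 0.0414, 0.008, -0.0, 0.0, 0.0241]
1.2 [-0.0057, 0.0827, 0.008, -0.0, 0.0, 0.0479]
```

View pics/s6.png

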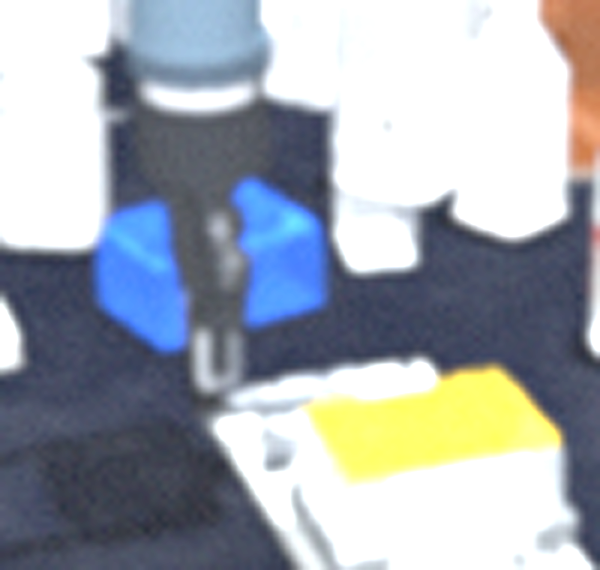

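The fingertips are now at (215,390), beside the post base at (206,405), so they straddle the post. I'll start the sweep.

```bash
python3 -m handwheel '[[38,0.003,0.02,0,0,0,0.012],[38,0.004,0.041,0,0,0,0.024],[38,0,0.062,0,0,0,0.036],[38,-0.006,0.083,0,0,0,0.048],[38,-0.006,0.083,0,0,0,0.048]]'
python3 - <<'E'
from h import *;from station import *
s=read_state();print(s['time_s'],s['position'],s['contact_force'],s['wrist_torque'],s['width'],s['joint_pos'])
for a in(1.1,1.,.9,.8,.7,.6,.5,.4):print(a,row(s,post(a,24),Q[2]+a-np.pi/2))
E
```

```text
time_s: 7.6
position: [521.3, 81.2, 24.3]
eef_rot: [0.245, 0.97, -0.0, -0.0]
contact_force: [0.4, -0.1, -0.7]
width: 32.5
grasp_force: 0.3
7.6 [521.27923789  81.172485    24.2907889 ] [ 0.40367212 -0.10236288 -0.69033774] [-0.03817683  0.04409208 -0.03154913] 32.453638030616226 [-7.04770579e-02  2.96787800e-01  1.84589208e+00 -4.02667865e-04
  9.99591272e-01 -1.14634716e+00]
1.1 [-0.0019, 0.0279, 0.001, -0.0001, -0.0001, 0.0158]
1.0 [-0.0061, 0.056, 0.0009, -0.0001, -0.0001, 0.0317]
0.9 [-0.0131, 0.0834, 0.0009, -0.0001, -0.0001, 0.0476]
0.8 [-0.0228, 0.11, 0.0009, -0.0001, -0.0001, 0.0636]
0.7 [-0.0351, 0.1355, 0.0009, -0.0001, -0.0001, 0.0795]
0.6 [-0.0499, 0.1597, 0.0009, -0.0001, -0.0, 0.0954]
0.5 [-0.067, 0.1822, 0.0008, -0.0001, -0.0, 0.1113]
0.4 [-0.0863, 0.203, 0.0008, -0.0001, -0.0, 0.1272]
```

Run:
```python
from h import *;from station import *
g=get_image('side');a=cv2.imread('pics/side1.png')
for im in(a,g['pixels']):
  print(im[196:222:2,256:282].sum(2)//3)
print(proj(g,[post(1.5,38),post(1.5,88),post(1.2,38),post(1.2,88)]).round(1).tolist())
```

```text
[[ 82  85  85  86  86  87  85  86  86  86  88  88  87  91  89  90  86  90
   93  93  92  90  83  83  79  76]
 [ 81  82  85  88  89  90  91  89  89  90  89  92  93  92  94  94  93  96
   96  95  98  98  99  96  93  86]
 [ 83  85  89  92  91  94  93  92  94  94  95  94  94  95  95  96  99  98
   99 100  98  98  98  96  91  88]
 [ 85  89  92  95  95  96  96  96  97  98  96  97  99  96  98  97  96  91
   88  83  79  71  62  53  46  36]
 [ 90  93  97  98  94  84  73  69  68  75  85  85  85  79  70  65  54  47
   42  32  29  30  28  28  29  30]
 [ 86  92  96  93  85  66  44  34  36  36  37  38  30  32  25  25  28  25
   31  31  30  30  27  26  27  25]
 [ 48  53  53  49  43  33  27  25  25  25  24  26  26  26  27  29  28  33
   27  27  23  25  27  30  28  27]
 [ 27  28  26  27  23  28  28  26  29  25  24  26  28  29  28  30  30  25
   28  27  26  22  22  24  27  27]
 [ 30  29  26  29  28  28  27  28  26  27  28  25  27  25  24  28  28  26
   27  32  50  69  82  91  98 100]
 [ 33  30  29  27  27  25  25  30  28  24  30  38  46  60  76  94 102 116
  130 133 145 172 188 188 183 178]
 [ 32  30 
[... 1100 characters left out ...]
90  98  88  86  96 108  94  59  34  28  31  30  32  29
   27  26  25  25  23  26  31  31]
 [ 31  34  27  30  34  43  46  49  49  46  40  30  27  27  31  29  30  29
   30  38  59  82 100 118 137 148]
 [ 35  31  30  28  31  26  29  27  27  29  35  48  62  72  78  83  87  88
   89 101 127 148 159 164 171 176]
 [ 30  29  26  24  24  27  31  41  48  55  63  74  89  98 102 104 107 109
  110 112 113 114 113 112 114 119]
 [ 16  21  19  22  20  21  38  62  98 139 170 186 195 203 210 210 185 149
  135 150 160 166 169 171 165 150]
 [ 23  18  20  21  19  21  23  43  91 154 205 230 235 241 248 247 225 170
  149 167 188 207 220 222 210 193]]
[[264.3, 217.5], [263.8, 204.6], [263.8, 214.1], [263.4, 201.4]]
```

The lever region has changed (rows 212–220, cols 264–280), so the cam is turning. I'll continue.

```bash
python3 -m handwheel '[[38,-0.002,0.028,0,0,0,0.016],[38,-0.006,0.056,0,0,0,0.032],[38,-0.013,0.083,0,0,0,0.048],[38,-0.023,0.11,0,0,0,0.064],[38,-0.035,0.136,0,0,0,0.08],[38,-0.05,0.16,0,0,0,0.095],[38,-0.067,0.182,0,0,0,0.111],[38,-0.086,0.203,0,0,0,0.127]]'
python3 - <<'E'
from h import *;from station import *
s=read_state();print(s['time_s'],s['position'],s['contact_force'],s['wrist_torque'],s['width'],s['joint_pos'])
for a in(.3,.2,.1,0,-.08):print(a,row(s,post(a,24),Q[2]+a-np.pi/2))
g=get_image('side')
a=cv2.resize(g['pixels'][150:245,230:330],None,fx=6,fy=6,interpolation=cv2.INTER_CUBIC);cv2.imwrite('pics/s7.png',cv2.convertScaleAbs(a,alpha=1.1,beta=20))
print(((proj(g,[post(.4,38),post(.4,88)])-[230,150])*6).round().tolist())
E
```

```text
time_s: 8.45
position: [571.7, 122.6, 24.0]
eef_rot: [0.603, 0.798, -0.001, -0.001]
contact_force: [-4.4, -1.4, 3.3]
width: 32.2
grasp_force: 2.4
8.45 [571.67643209 122.59964617  24.03424718] [-4.3507965  -1.39856097  3.30138143] [-0.2278051   0.80678293 -0.02671017] 32.206803785817335 [ 8.22871492e-03  4.06605640e-01  1.69462438e+00  2.95526139e-04
  1.04367700e+00 -2.68360497e-01]
0.3 [-0.003, 0.0323, 0.0, -0.0005, -0.0002, 0.0159]
0.2 [-0.0072, 0.0603, -0.0001, -0.0005, -0.0001, 0.0318]
0.1 [-0.0142, 0.0878, -0.0002, -0.0005, -0.0001, 0.0477]
0 [-0.0239, 0.1144, -0.0003, -0.0005, -0.0001, 0.0636]
-0.08 [-0.0336, 0.1349, -0.0003, -0.0005, -0.0001, 0.0764]
[[254.0, 338.0], [251.0, 264.0]]
```

View pics/s7.png

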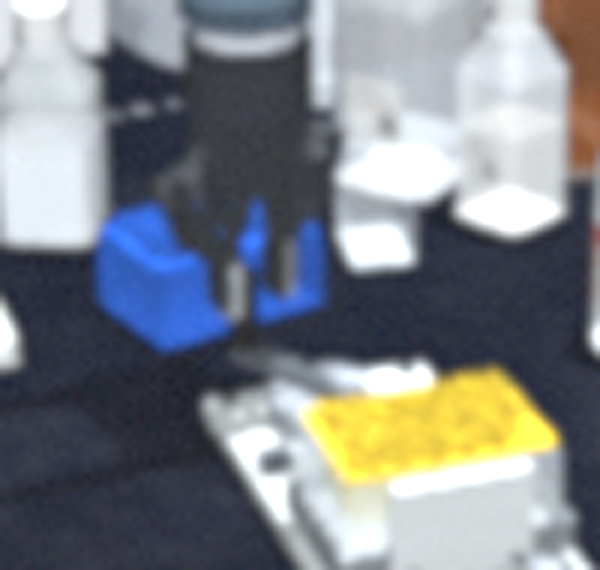

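The lever now points at (243,350) with its post between the fingers, lagging the tool by roughly 0.1 rad. I'll finish the sweep slightly past zero.

```bash
python3 -m handwheel '[[38,-0.003,0.032,0,0,0,0.016],[38,-0.007,0.06,0,0,0,0.032],[38,-0.014,0.088,0,0,0,0.048],[38,-0.024,0.114,0,0,0,0.064],[38,-0.036,0.14,0,0,0,0.08],[38,-0.036,0.14,0,0,0,0.08],[38,-0.036,0.14,0,0,0,0.08]]'
python3 - <<'E'
from h import *;from station import *
s=read_state();p=s['position'];print(s['time_s'],p,s['contact_force'],s['width'])
d=l2w([0,0,-Q[2]],[p-[Q[0],Q[1],0]])[0];print('tool polar',np.hypot(*d[:2]),np.arctan2(d[1],d[0]))
E
```

```text
time_s: 9.2
position: [616.4, 123.5, 24.2]
eef_rot: [0.78, 0.625, 0.0, 0.0]
contact_force: [-1.6, 0.4, -0.3]
width: 32.6
grasp_force: 0.1
9.2 [616.40569994 123.46196043  24.17576941] [-1.60203131  0.37352078 -0.27794103] 32.60773743520813
tool polar 85.19279549619759 -0.11616170601359936
```

```bash
python3 -m handwheel '[[38,0,0,-0.1,0,0,0],[38,0,0,-0.22,0,0,0],[38,0,0,-0.36,0,0,0],[38,0,0,-0.36,0,0,0],[38,0,0,-0.36,0,0,0]]'
python3 - <<'E'
from h import *;from station import *
s=read_state();print(s['position'],s['joint_pos'])
print(row(s,l2w(Q,[-240,0,130])[0],Q[2]-np.pi/2))
E
```

```text
time_s: 9.7
position: [617.6, 123.5, 134.3]
eef_rot: [0.781, 0.625, 0.002, 0.001]
contact_force: [-0.3, -0.2, -0.3]
width: 32.2
grasp_force: 0.0
[617.6120484  123.5111569  134.29237896] [ 9.26778179e-03  3.50622348e-01  1.51829602e+00 -5.25786857e-05
  1.26841362e+00  2.30948075e-01]
[-1.0811, 0.0696, 0.0136, 0.0007, -0.0001, -0.0157]
```

```bash
python3 -m handwheel '[[0,-1,0.07,0,0,0,-0.016],[0,-1,0.07,0,0,0,-0.016],[0,-1,0.07,0,0,0,-0.016],[0,-1,0.07,0,0,0,-0.016],[0,-1,0.07,0,0,0,-0.016],[0,-1,0.07,0,0,0,-0.016],[0,-1,0.07,0,0,0,-0.016],[0,-1,0.07,0,0,0,-0.016],[0,-1,0.07,0,0,0,-0.016]]'
python3 - <<'E'
from h import *;from station import *
s=read_state();print(s['position'],s['width'])
print(row(s,l2w(Q,[-240,0,130])[0],Q[2]-np.pi/2),row(s,l2w(Q,[-240,0,30])[0],Q[2]-np.pi/2))
g=get_image('top');P=l2w(Q,[[85,0,88],[85,0,38],[20,0,30],[-190,0,52]]);u=proj(g,P)
x0,y0=225,160
im=cv2.resize(g['pixels'][y0:y0+85,x0:x0+110],None,fx=5,fy=5,interpolation=cv2.INTER_CUBIC)
h=get_image('side');im2=cv2.resize(h['pixels'][165:265,250:350],(425,425))
cv2.imwrite('pics/t8.png',cv2.resize(np.hstack([im,im2]),(800,348)));print(((u-[x0,y0])*5*800/975).round(),((proj(h,P)-[250,165])*4.25*800/975+[451,0]).round())
E
```

```text
time_s: 10.6
position: [569.5, -172.4, 131.2]
eef_rot: [0.749, 0.662, -0.0, -0.001]
contact_force: [0.4, 0.5, -1.1]
width: -0.2
grasp_force: 0.0
[ 569.53839313 -172.35031851  131.19705186] -0.21111328448501973
[-0.0843, 0.0008, 0.0039, -0.0003, -0.0002, 0.0001] [-0.0847, 0.0014, 0.3372, -0.0003, -0.0002, 0.0001]
[[ 20. 167.]
 [ 27. 183.]
 [110. 189.]
 [381. 192.]] [[556.  94.]
 [557. 137.]
 [577. 170.]
 [652. 250.]]
```

View pics/t8.png

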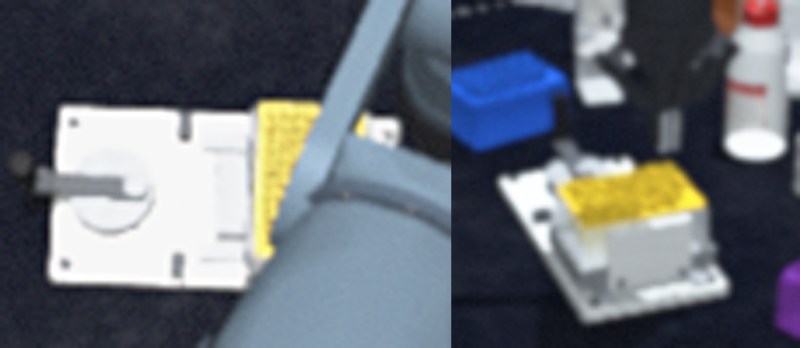

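The lever post is at (20,165) against (20,167) predicted for angle 0, so the cam is set and the tip box is still seated. Next I go behind the push plate and descend.

```bash
python3 - <<'E'
from h import *;from station import *
h=get_image('side');p=read_state()['position'];print(proj(h,[p,p+[0,0,20],p+[0,0,40]]).round(1).tolist(), 'seen 312.8 208')
E
python3 -m handwheel '[[0,-0.085,0,0,0,0,0],[0,-0.085,0,0,0,0,0],[0,-0.085,0,0.1,0,0,0],[0,-0.085,0,0.2,0,0,0],[0,-0.085,0,0.28,0,0,0],[0,-0.085,0,0.337,0,0,0],[0,-0.085,0,0.337,0,0,0],[0,-0.085,0,0.337,0,0,0]]'
python3 - <<'E'
from h import *;from station import *
s=read_state();p=s['position'];print(s['time_s'],p,s['contact_force'])
for x in(-215,-201,-155):print(x,row(s,l2w(Q,[x,0,30])[0],Q[2]-np.pi/2))
g=get_image('side');im=g['pixels'];b=cv2.imread('pics/side1.png').astype(int)
m=np.abs(im.astype(int)-b).sum(2)>60;m=m[:,270:360];r,c=np.nonzero(m);k=np.argsort(r)[-25:]
print('lowest changed px',sorted(zip(r[k].tolist(),(c[k]+270).tolist()))[-25:]);print(proj(g,[p,p+[0,0,20]]).round(1).tolist())
E
```

```text
[[310.9, 217.8], [311.0, 212.0], [311.0, 206.1]] seen 312.8 208
time_s: 11.55
position: [567.3, -198.0, 31.5]
eef_rot: [0.749, 0.662, -0.0, -0.0]
contact_force: [-0.2, -0.2, -0.1]
width: 0.0
grasp_force: 0.0
11.55 [ 567.29168297 -197.96907341   31.52328708] [-0.19906562 -0.2257949  -0.09296333]
-215 [0.0847, -0.0022, 0.0051, -0.0, -0.0, 0.0001]
-201 [0.1314, -0.0021, 0.0051, -0.0, -0.0, 0.0001]
-155 [0.2847, -0.002, 0.0051, -0.0, -0.0, 0.0001]
lowest changed px [(253, 291), (253, 292), (253, 293), (253, 294), (253, 295), (253, 296), (253, 297), (253, 298), (253, 299), (254, 287), (254, 288), (254, 289), (254, 290), (254, 291), (254, 292), (254, 293), (254, 294), (255, 288), (255, 289), (267, 299), (267, 307), (270, 301), (272, 281), (273, 279), (273, 299)]
[[313.7, 250.3], [313.8, 244.8]]
```

```bash
python3 -m handwheel '[[0,0,0,0.03,0,0,0],[0,0.04,0,0.03,0,0,0],[0,0.08,0,0.03,0,0,0],[0,0.1,0,0.03,0,0,0],[0,0.12,0,0.03,0,0,0],[0,0.135,0,0.03,0,0,0],[0,0.15,0,0.03,0,0,0],[0,0.165,0,0.03,0,0,0],[0,0.18,0,0.03,0,0,0]]'
python3 -c "
from station import *
s=read_state();print(s['joint_pos'])"
```

```text
time_s: 12.5
position: [573.8, -145.7, 22.5]
eef_rot: [0.75, 0.662, -0.0, 0.0]
contact_force: [-1.6, -4.0, 0.6]
width: 0.0
grasp_force: 1.9
[-4.48623760e-01  4.20190778e-01  1.67886508e+00 -7.44382761e-04
  1.04194687e+00 -3.23988384e-01]
```

Contact at 4 N, and the slide is moving. I'll keep pushing.

```bash
python3 -m handwheel '[[0,0.02,0,0,0,0,0],[0,0.035,0,0,0,0,0],[0,0.05,0,0,0,0,0],[0,0.065,0,0,0,0,0],[0,0.08,0,0,0,0,0],[0,0.09,0,0,0,0,0],[0,0.095,0,0,0,0,0]]'
python3 -m handwheel '[[0,0.007,0,0,0,0,0],[0,0.014,0,0,0,0,0]]'
python3 -m handwheel '[[0,0.007,0,0,0,0,0],[0,0.014,0,0,0,0,0]]'
```

```text
time_s: 13.2
position: [577.5, -116.6, 22.5]
eef_rot: [0.749, 0.662, 0.0, 0.0]
contact_force: [-0.7, -3.1, 2.9]
width: -0.1
grasp_force: 1.6
time_s: 13.4
position: [578.0, -112.8, 22.4]
eef_rot: [0.75, 0.662, 0.0, 0.0]
contact_force: [0.0, -4.2, 2.4]
width: 0.5
grasp_force: 1.7
time_s: 13.6
position: [578.1, -111.6, 22.5]
eef_rot: [0.749, 0.662, -0.002, 0.002]
contact_force: [-3.6, -19.9, 0.9]
width: 0.0
grasp_force: 10.2
```

Force rose to 20 N at about 46 mm of travel, which is the hard stop. I'll back off, lift and check.

```bash
python3 -m handwheel '[[0,0.003,0,0,0,0,0],[0,0.003,0,0,0,0,0]]'
python3 -m handwheel '[[0,-0.05,0,0,0,0,0],[0,-0.15,0,0,0,0,0],[0,-0.25,0,0,0,0,0],[0,-0.25,0,0,0,0,0],[0,-0.25,0,-0.15,0,0,0],[0,-0.25,0,-0.3,0,0,0],[0,-0.25,0,-0.45,0,0,0],[0,-0.25,0,-0.6,0,0,0],[0,-0.25,0,-0.6,0,0,0]]'
python3 - <<'E'
from h import *;from station import *
g=get_image('top');im=g['pixels'];x0,y0=225,160
P=l2w(Q,[[85,0,88],[-91,0,90],[-144,40,80],[-144,-40,80]]);print((proj(g,P)).round(1).tolist())
hsv=cv2.cvtColor(im,cv2.COLOR_BGR2HSV)
for f in(cv2.imread('pics/top1.png'),im):
  h=cv2.cvtColor(f,cv2.COLOR_BGR2HSV);m=cv2.inRange(h,(20,80,120),(35,255,255));m[:,:270]=0;m[:,340:]=0;r,c=np.nonzero(m[170:240]);print('yellow',c.min(),c.max(),r.min()+170,r.max()+170,np.median(c),np.median(r)+170)
d=cv2.absdiff(cv2.imread('pics/top1.png'),im).sum(2)
for n,(u,v) in dict(stand=(406,226),bottle=(139,228),timer=(190,264)).items():print(n,d[v-25:v+25,u-30:u+30].mean())
cv2.imwrite('pics/t9.png',cv2.resize(im[y0:y0+85,x0:x0+110],None,fx=6,fy=6,interpolation=cv2.INTER_CUBIC))
E
```

```text
time_s: 13.8
position: [578.1, -111.7, 22.5]
eef_rot: [0.75, 0.662, -0.002, 0.002]
contact_force: [-3.0, -17.1, 0.7]
width: -0.1
grasp_force: 8.7
time_s: 14.7
position: [572.9, -183.0, 209.9]
eef_rot: [0.749, 0.662, 0.003, 0.005]
contact_force: [0.9, -0.8, 0.2]
width: 0.1
grasp_force: 0.0
[[229.8, 200.8], [286.7, 202.8], [303.4, 216.8], [304.1, 191.8]]
yellow 287 314 184 222 300.0 203.0
yellow 272 299 184 222 284.0 201.0
stand 12.862666666666666
bottle 12.221666666666666
timer 10.895333333333333
```

View pics/t9.png

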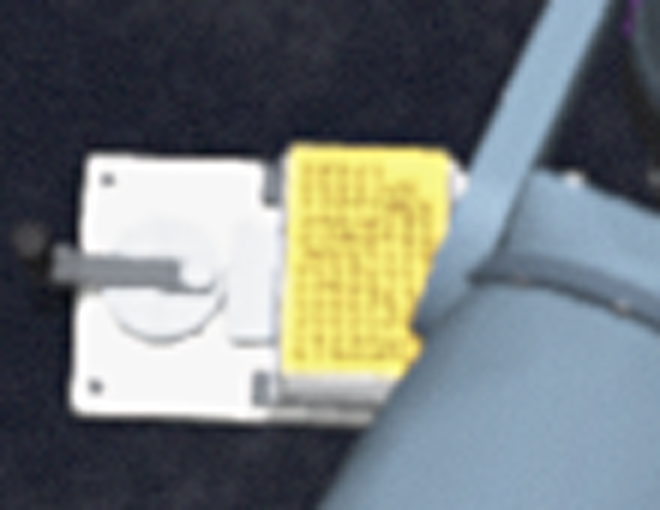

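The slide's front wall is against both end stops at (272,182) and (262,388). The lever points straight forward, the tip box is seated, and the bystanders are unchanged. I'll hand in.

```bash
python3 -c "
from station import *
print(hand_in())"
```

```text
the job is handed in; nothing more can be done
None
```

The job is handed in at about 15 s of robot time: I turned the cam lever to its zero position first, then pushed the slide about 46 mm to its hard stop with the tip box still seated; the stand, bottle and timer showed no change.

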